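# Move the drill gauge to the other fold-down hook

### The arm

A 6-joint arm with a two-finger parallel gripper is mounted at the origin on the work surface. World frame = base frame: x ahead of the robot, y to its left, z up, the work surface at z = 0. Lengths are in m, angles in rad, forces in N, time in s.
With the tool pointing down it reaches from about 0.35 to 0.925 m from the base axis. Payload 6.4 kg.
Tool frame: the origin (TCP) lies between the finger pads; the fingertips stand 8 mm ahead of it and the grasp point (between the pads) lies 11 mm behind it; z points along the fingers, y is the line along which they close (so a half turn about z gives the same grasp; the last joint's range is limited). The gripper opens to 85 mm and grips with 20 to 120 N. Pads are 22 mm wide; open, the fingers measure 114 mm over their backs; the gripper's body (76 mm by 85 mm) begins 54 mm behind the grasp point. The pads swing forward as they close: fully open they stand 13 mm farther back than shut.
Start: joints at [-0.174, 0.245, 1.558, -0, 1.339, -0.174], TCP at [0.65, 0, 0.239] pointing down, gripper open.
Joint ranges: [-3.13, 3.13], [-1.02, 2.26], [0.13, 2.54], [-0.95, 4.09], [0.21, 2.88], [-2.74, 2.74]. Speed limits (rad/s): [2.57, 2.57, 3.14, 3.14, 3.14, 3.14].

### API

Orientations are given as a unit quaternion [w, x, y, z].
In Python, from rig import sense, viewer, r gives the robot as it stands.
- The arm moves only by the tool send_rows, never from a script. Its arguments are lists of equal length, an entry for each row: "offset": the shift along the tool's x, y, z normalised to -1 to 1, where 1 is 0.02 m, a list of three; "angular": the turn, a rotation vector about the tool's x, y, z normalised to -1 to 1, where 1 is 5 degrees, a list of three; "gripper": the opening, from -1 (shut) to 1 (fully open), so that 0 is half open. In form: {"offset": [[dx, dy, dz], ...], "angular": [[ax, ay, az], ...], "gripper": [gripper, ...]}. A call has 1 to 20 rows; each row shifts and turns the commanded pose from where the row before left it, along the tool's axes as they then stand; what a row does not reach is not made up. A row lasts 1/12 s, in which the tool goes at most 41.7 mm and 7.16 degrees, less where a joint would pass 70% of its speed; a pose out of reach is approached as far as the arm can. A call with a number of a shift or a turn outside -1 to 1 is refused whole. A call with a gripper value outside its range is refused whole. The fingers move at their own pace and stop on an object; "force" is the grip in N (left out, the last holds). Time passes only in rows, so rows that do not move let the fingers close. It gives the time, the measured TCP pose, the force, the opening and the grip force at its end, in the units of the state.
- sense(): the state, without advancing time (a new reading comes with each control period).
- viewer.get_image(name): name is "scene" or "side" or "wrist"; returns a dict with "frame" (480x640x3 uint8, blue, green, red), "fx", "fy", "cx", "cy" (pixels), "k1" (the pictures are not rectified: a ray, as slopes to the right and down, at radius r is drawn at 1 + k1 r^2 times it, then the intrinsics apply), "rvec" (rotation vector, rad) and "tvec" (3), from world to camera coordinates, as OpenCV has them; the wrist camera has in their place "hand_eye" (4x4, takes a point from camera to tool coordinates, whose origin is the TCP and whose axes are the flange's). Camera axes: x right, y down, z forward; pixel columns grow to the right and rows downward; lengths in m; the calibration is good to about 2 mm. A picture is of the moment at which its call begins: read the wrist's pose just before it. There is no depth.
- r.job_done(): hands the job in; it is judged then, once.
The state is a dict: "t": time; "joint_pos": joint angles; "qd": joint speeds; "effort": joint torques, N m; "eef_pos": TCP position; "tool_rot": TCP orientation; "contact_force": force on the tool from outside, world axes, zero at the start; "ft_torque": the same for the moment, N m; "finger_gap": finger opening in m; "gripper_force": force on a finger pad.
Only numpy, scipy, OpenCV 4.12 (cv2) and the standard library are available. Lean on these libraries where they do the work, as an engineer would, in place of code of your own. Each camera call takes 0.05 s, during which the arm holds its last target. There are 200 camera calls.

### The job

The drill gauge plate has to hang on the other fold-down hook of the hook board: fold that hook down until it rests fully on its stop, carry the gauge straight over from its present hook without setting it down and hang it there freely, then fold the emptied hook up flat against the board, fully home. Work gently by feel, never forcing a hook or the gauge against anything, and leave everything else on the bench where it is.

Things in the scene. Friction and masses are not known exactly. Their poses are not given: they have to be found in the camera images.
- panel: Upright brown wooden hook board, 360 wide, 215 tall, 18 thick, fixed on the bench, with two steel fold-down hooks on its front. Origin: bottom centre of the front face. x points out of the front face (away from the robot), y along the board, z up. Its foot lies behind (x -108 to 0, 14 high; two webs 134 high at y +-100).
- spot_left (a point): Nominal place of one hook: middle and height of its hinge on the front face, board y +90, 175 above the bench. The hook was put up by eye: its hinge axis (along board y) is really up to 11 higher or lower, up to 4 to either side, and 14 to 32 in front of the face. Find it by feel or sight.
- spot_right (a point): The same for the other hook, at board y -90 (errors independent of the first). Hinges are stiff: about 2.5 N at the tip moves them and they stay where left; both ends of the swing are hard stops; too hard a push bends the springy mount.
- hook_a (a joint): Angle (rad) of the hook holding the gauge at the start (left or right spot; the gauge shows which). 1.57 = folded down on its stop: the arm (85 long from the hinge axis, 12 wide, 10 thick) points level out of the board; its last 10 carry a lip 12 wide, standing 16 up from the arm's upper face. 0 = folded flat, arm upright.
- hook_b (a joint): Angle (rad) of the other hook, equal, empty, starting at 0 to 0.12: 0 = folded flat, the arm upright, its top 34 to 56 above the board's upper edge, the lip pointing back over that edge (lip end 21 behind the hinge axis), so it can be pulled out by the lip from behind; 1.57 = folded down on its stop.
- mount_a (a joint): Bend (rad) of the springy pivot mount of hook a, about the hinge axis, positive in the fold-down direction: 0 unloaded, 0.033 per N m (0.0028 per N pushed at the arm's tip). Beyond 0.03 either way (11 N at the tip) the hook is being forced.
- mount_b (a joint): The same bend for the mount of hook b
- gauge: Drill gauge: bare aluminium plate 50 wide (y), 8 thick (x), 120 tall (z), 200 to 325 g, with dark holes and near its top a hanging slot 28 wide, 40 high (70 to 110 above the lower edge). Origin: centre of the lower edge. Hangs by the slot's top on the hook arm, parallel to the board, 41 to 49 out from the hinge; grip it across the 50 width, fingers either side of the arm.
- eye (a point): point on the gauge: middle of the top edge of its slot, 110 above its lower edge; it rests on the upper face of the hook arm
- block: loose steel block 50 x 50 x 26, on the bench in front of the board; leave alone (origin: centre of underside)
- jar: loose glass jar, 54 across, 70 tall, beside the board; leave alone
- driver: loose screwdriver lying beyond the board; leave alone
- spanner: loose spanner lying beyond the board; leave alone
- mug: loose mug, 80 across, 90 tall; leave alone
- oil: loose oil bottle, 52 across, 150 tall; leave alone
- chuck: loose drill chuck, 48 across, 50 tall; leave alone
Not all that is in view belongs to the job. There is more than one size of the gauge; the one meant has the size given above.

How it is judged:
By the outcome, as a careful person would: the job done as asked, in the order asked, and still so for the second after the job is handed in, with the robot touching nothing.
It also fails if it takes over 72 s, if anything falls off the work surface, if the arm or the gripper's body presses on something with over 40 N, if the wrist force passes 120 N, or if a joint passes its speed limit or range.

## Working session

There is one attempt and no reset: what is moved stays moved. The work goes in short steps, Python scripts to look and compute and a tool call to move; the robot and the scene stay as the last step left them, time stands still between calls to the robot, and variables do not carry over. Pictures are saved under pics/ and viewed, at most 10 in all, crops included, and the job is handed in when it is done.

Besides the shell and the picture viewer there is one more tool, called as name(argument=value, ...) on one line, values as JSON. send_rows: Moves the arm, as the interface text tells. Scaled input: -1 to 1 covers 0.02 m each way for a shift and 5 degrees each way for a turn. Its arguments: {"type":"object","properties":{"offset":{"type":"array","items":{"type":"array","items":{"type":"number"}}},"angular":{"type":"array","items":{"type":"array","items":{"type":"number"}}},"gripper":{"type":"array","items":{"type":"number"}},"force":{"type":"number"}},"required":["offset","angular","gripper"]}

```bash
ls; mkdir -p pics; cat > h.py <<'E'
import numpy as np,cv2
from rig import sense,viewer,r
from scipy.spatial.transform import Rotation as R
def cam(n):
    s=sense(); i=viewer.get_image(n)
    K=np.array([[i['fx'],0,i['cx']],[0,i['fy'],i['cy']],[0,0,1.]])
    if n=='wrist':
        H=np.array(i['hand_eye']); q=s['tool_rot']; T=np.eye(4); T[:3,:3]=R.from_quat([q[1],q[2],q[3],q[0]]).as_matrix(); T[:3,3]=s['eef_pos']
        W=T@H; Rm=W[:3,:3].T; t=-Rm@W[:3,3]
    else:
        Rm=cv2.Rodrigues(np.array(i['rvec'],float))[0]; t=np.array(i['tvec'],float).ravel()
    return dict(f=i['frame'],K=K,k=i['k1'],R=Rm,t=t)
def ray(c,p):
    d=np.array([(p[0]-c['K'][0,2])/c['K'][0,0],(p[1]-c['K'][1,2])/c['K'][1,1]]);u=d.copy()
    for _ in range(30): u=d/(1+c['k']*(u@u))
    v=c['R'].T@np.array([*u,1.]); return -c['R'].T@c['t'],v/np.linalg.norm(v)
def plane(c,p,n,d):
    o,v=ray(c,p); n=np.array(n,float); return o+v*(d-n@o)/(n@v)
def tri(c1,p1,c2,p2):
    A=[];b=[]
    for c,p in((c1,p1),(c2,p2)):
        o,v=ray(c,p);M=np.eye(3)-np.outer(v,v);A.append(M);b.append(M@o)
    x=np.linalg.solve(A[0]+A[1],b[0]+b[1]); return x,[np.linalg.norm(M@x-bb) for M,bb in zip(A,b)]
def proj(c,P):
    X=np.array(P)@c['R'].T+c['t']; s=X[...,:2]/X[...,2:]; s=s*(1+c['k']*(s**2).sum(-1,keepdims=True))
    return s*[c['K'][0,0],c['K'][1,1]]+[c['K'][0,2],c['K'][1,2]]
E
python3 - <<'E'
from h import *
import pickle
for n in('scene','side'):
    c=cam(n);pickle.dump(c,open(n+'.pkl','wb'));cv2.imwrite(f'pics/{n}0.png',c['f']);print(n,-c['R'].T@c['t'],c['R'][2],c['K'][0,0],c['k'])
s=sense();print(s)
E
```

```text
pics
scene [ 1.47414754 -0.45096377  0.80068986] [-0.73032371  0.38026398 -0.56747386] 453.2807218147937 -0.02117431693738486
side [-0.00259805 -1.06118784  1.23841769] [ 0.382967    0.63593051 -0.6700214 ] 511.0414676830793 0.04480278604949249
{'t': 0.1, 'joint_pos': array([-1.74079106e-01,  2.45749539e-01,  1.55892644e+00,  7.78259068e-06,
        1.33867792e+00, -1.74115963e-01]), 'qd': array([ 0.00246902, -0.00269692, -0.00071979, -0.00123534, -0.00242443,
       -0.00014537]), 'effort': array([-3.55783277e-04, -4.30672574e+01, -3.27129292e+01, -1.74035663e-04,
        2.81168803e-03, -2.06976699e-05]), 'eef_pos': array([6.49503998e-01, 1.08611783e-04, 2.38268646e-01]), 'tool_rot': array([-7.23318373e-04,  7.07094111e-01,  7.07118903e-01, -5.02319012e-04]), 'contact_force': array([-0.04497525, -0.7330563 ,  0.1391448 ]), 'ft_torque': array([-0.05396657, -0.02568094, -0.0130487 ]), 'gripper_force': 0.0, 'finger_gap': 0.08538303910982545}
```

View pics/scene0.png

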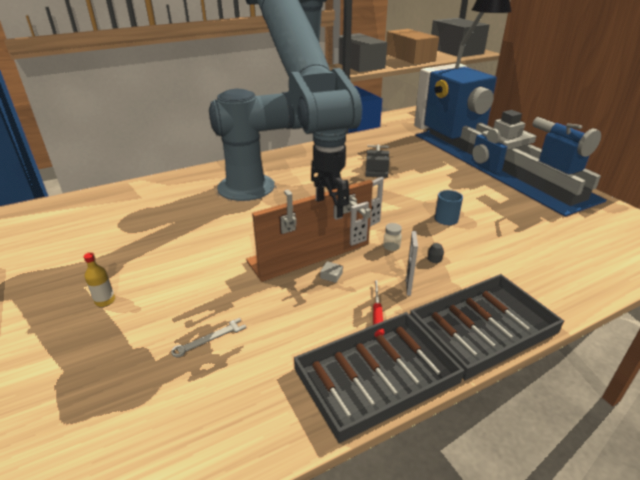

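View pics/side0.png

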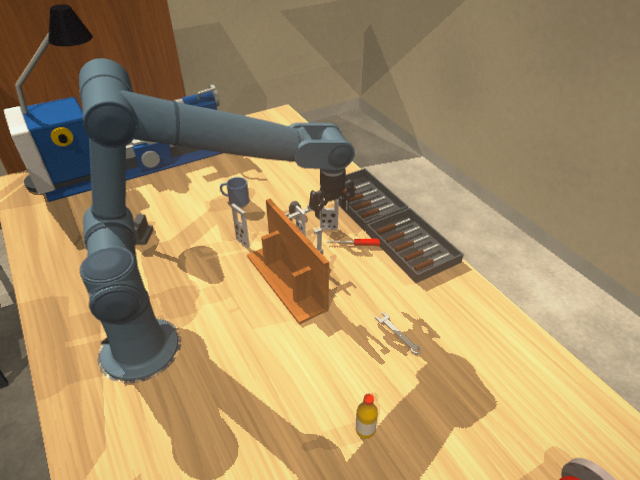

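The scene view shows the board's front, with corners at about (253,215), (258,275) and (372,243). The upright empty hook is at (289,210). There are plate-like candidates at (360,222), (377,200) and (412,262). In the side view the board's back is at (297,260), with plates at (240,225) and (330,218). I'll enlarge a crop to pick the right one.

```bash
python3 - <<'E'
import pickle,cv2,numpy as np
a=pickle.load(open('scene.pkl','rb'))['f'];b=pickle.load(open('side.pkl','rb'))['f']
A=cv2.resize(a[165:305,240:440],None,fx=4,fy=4,interpolation=cv2.INTER_CUBIC);cv2.imwrite('pics/a.png',A)
B=cv2.resize(b[170:330,215:375],None,fx=3.75,fy=3.75,interpolation=cv2.INTER_CUBIC);cv2.imwrite('pics/b.png',B)
E
```

```text
(no output)
```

View pics/a.png

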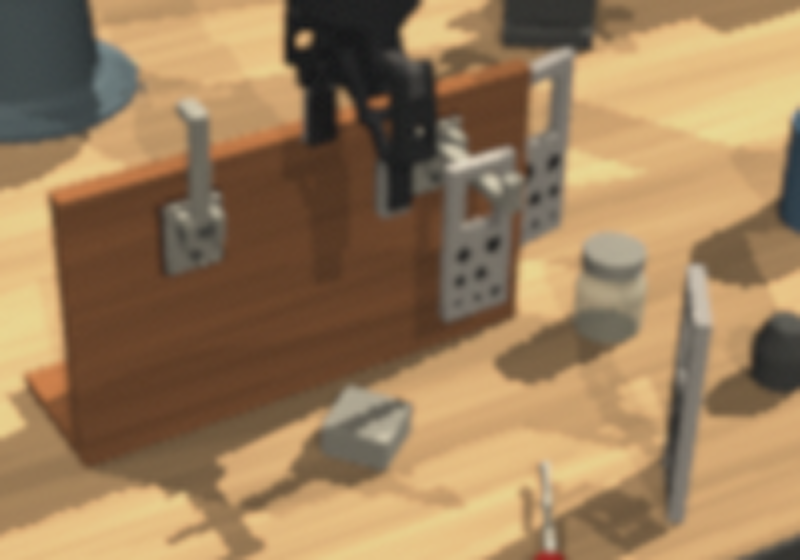

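View pics/b.png

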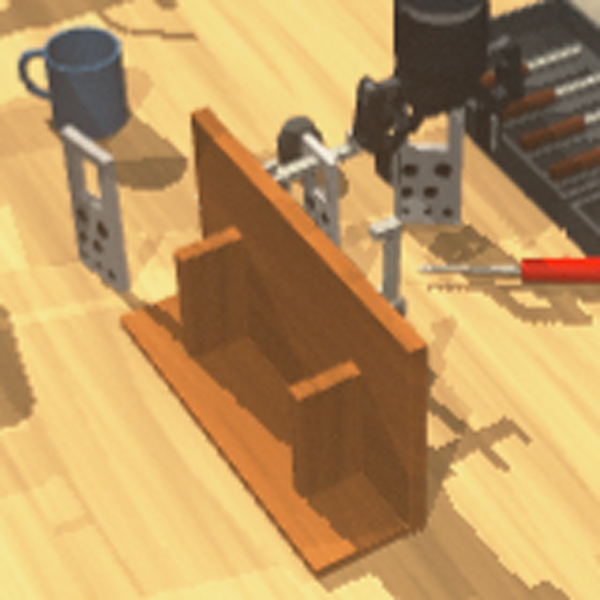

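The enlarged crop shows three plates in scene pixels:
- **(360,222)** hangs by its slot on the lowered hook.
- **(377,200)** stands to the right of the board.
- **(412,262)** stands in front of it, seen edge on.

The hanging one matches the task text. I'll check its size against the given figures while measuring the board.

```bash
python3 - <<'E'
from h import *
import pickle
s=pickle.load(open('scene.pkl','rb'));d=pickle.load(open('side.pkl','rb'))
S=lambda x,y:np.array([240+x/4-.4,165+y/4-.4]);D=lambda x,y:np.array([215+x/3.75-.4,170+y/3.75-.4])
bl=plane(s,S(90,463),[0,0,1],0);br=plane(s,S(515,315),[0,0,1],0);tl=plane(s,S(53,203),[0,0,1],.215);tr=plane(s,S(528,72),[0,0,1],.215)
print(bl,br,tl,tr,np.linalg.norm(bl-br),np.linalg.norm(tl-tr))
# side view top back corners & front top
for q in((197,110),(427,347),(413,352)):print('side top',plane(d,D(*q),[0,0,1],.215))
print('side base back corners',plane(d,D(122,322),[0,0,1],.014),plane(d,D(320,575),[0,0,1],.014))
y=(tr-tl)/np.linalg.norm(tr-tl); x=np.cross(y,[0,0,1]);o=(tl+tr)/2;o[2]=0
B=lambda P:np.array([(P-o)@x,(P-o)@y,P[2]])
print('o',o,'yaw',np.degrees(np.arctan2(x[1],x[0])))
n=x
print('gauge corners assuming board x=.068')
for q in((443,172),(513,150),(442,322),(505,300)):
  P=plane(s,S(*q),n,n@o+.068);print(P,B(P))
P,e=tri(s,S(190,103),d,D(386,225));print('hookB top',P,B(P),e)
P,e=tri(s,S(200,205),d,D(395,302));print('hookB low',P,B(P),e)
P,e=tri(s,S(513,178),d,D(355,148));print('a lip',P,B(P),e)
E
```

```text
[ 5.47328310e-01 -1.48445727e-01 -1.11022302e-16] [0.53460068 0.20542319 0.        ] [ 0.55238107 -0.15742523  0.215     ] [0.54354066 0.19585322 0.215     ] 0.3540977263095551 0.3533890464501919
side top [0.52078393 0.20381467 0.215     ]
side top [ 0.54346314 -0.15608573  0.215     ]
side top [ 0.53139527 -0.15545084  0.215     ]
side base back corners [0.42273756 0.19221153 0.014     ] [ 0.43983724 -0.16396768  0.014     ]
o [0.54796086 0.01921399 0.        ] yaw 1.4334659893794455
gauge corners assuming board x=.068
[0.61432147 0.08557787 0.20209226] [0.068      0.06468303 0.20209226]
[0.61296211 0.1399002  0.20310968] [0.068      0.11902235 0.20310968]
[0.61421847 0.08969377 0.0817881 ] [0.068      0.06880022 0.0817881 ]
[0.61292475 0.14139309 0.08258289] [0.068      0.12051572 0.08258289]
hookB top [ 0.55911594 -0.06560599  0.26453437] [ 0.00902972 -0.08507249  0.26453437] [np.float64(4.5481214615356615e-05), np.float64(4.548121461528128e-05)]
hookB low [ 0.56305811 -0.06758403  0.18848729] [ 0.01292118 -0.08714854  0.18848729] [np.float64(0.005285073005438581), np.float64(0.005285073005438537)]
a lip [0.63238565 0.12401142 0.19047615] [0.08701998 0.10265265 0.19047615] [np.float64(0.006205420262194505), np.float64(0.006205420262194472)]
```

```bash
python3 - <<'E'
from h import *
i=viewer.get_image('wrist');print(np.round(i['hand_eye'],3),i['fx'],i['k1'])
E
```

```text
[[-0.    -0.956 -0.294  0.074]
 [ 1.    -0.    -0.     0.   ]
 [ 0.    -0.294  0.956 -0.135]
 [ 0.     0.     0.     1.   ]] 392.7114259477791 -0.025029820048342175
```

send_rows(offset=[[0,0,-1],[0,0,-1],[0,0,-1],[0,0,-1],[0,0,-1],[0,0,0],[0,0,0],[0,0,0],[0,0,0],[0,0,0],[0,0,0],[0,0,0],[0,0,0],[0,0,0],[0,0,0],[0,0,0],[0,0,0],[0,0,0],[0,0,0]], angular=[[0,0,1],[0,0,1],[0,0,1],[0,0,1],[0,0,1],[0,0,1],[0,0,1],[0,0,1],[0,0,1],[0,0,1],[0,0,1],[0,0,1],[0,0,1],[0,0,1],[0,0,1],[0,0,1],[0,0,1],[0,0,1],[0,0,0]], gripper=[1,1,1,1,1,1,1,1,1,1,1,1,1,1,1,1,1,1,1])

```text
t: 1.73
eef_pos: [0.6498, -0.0, 0.3388]
tool_rot: [-0.0, 1.0, -0.001, -0.0]
contact_force: [0.7, -0.0, -1.0]
finger_gap: 0.0851
gripper_force: 0.0
```

```bash
python3 - <<'E'
from h import *
import pickle
c=cam('wrist');pickle.dump(c,open('w1.pkl','wb'));cv2.imwrite('pics/w1.png',c['f'])
E
```

```text
(no output)
```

View pics/w1.png

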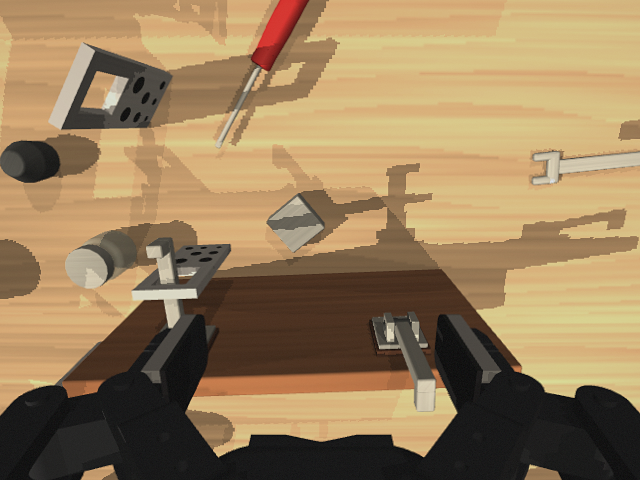

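The wrist view shows the board's front top edge running from (65,382) to (519,366). Hook A's lip is at (160,243), with the gauge's top bar from (133,295) to (198,293). Hook B's end face is at (413–434, 380–410) and its hinge is near (400,325).

```bash
python3 - <<'E'
from h import *
import pickle
w=pickle.load(open('w1.pkl','rb'));s=pickle.load(open('scene.pkl','rb'))
S=lambda x,y:np.array([240+x/4-.4,165+y/4-.4])
f=w['f'].astype(int)
# front top edge: per column, dark brown->orange transition
pts=[]
for u in list(range(225,360,5)):
    col=f[340:400,u,2]; g=np.diff(col.astype(float)); k=np.argmax(g); pts.append((u,340+k+.5))
P=np.array([plane(w,p,[0,0,1],.215) for p in pts]); a=np.polyfit(P[:,1],P[:,0],1);print('edge x=a y+b',a,'res',np.std(P[:,0]-np.polyval(a,P[:,1])))
yaw=np.arctan(-a[0]);print('yaw',np.degrees(yaw))
print('right corner',plane(w,(520,366),[0,0,1],.215))
y=np.array([-np.sin(yaw),np.cos(yaw),0]);y=np.array([a[0],1,0])/np.hypot(a[0],1);x=np.array([y[1],-y[0],0])
rc=plane(w,(520,366),[0,0,1],.215);o=rc+.18*y;o[2]=0
tl=plane(s,S(53,203),[0,0,1],.215);tr=plane(s,S(528,72),[0,0,1],.215);print('scene centre',(tl+tr)/2)
print('o',o,'x',x)
B=lambda P:np.round([(P-o)@x,(P-o)@y,P[2]],4)
print('tips B (scene corners in board)',B(tl),B(tr))
for z in(.25,.26,.27):
    print('B end, z',z,[B(plane(w,p,[0,0,1],z)) for p in((413,381),(434,379),(434,409),(418,411))])
print('B tri top front', [ (B(t[0]),t[1][0]) for t in [tri(w,(424,380),s,S(203,112))]],'back',[(B(t[0]),t[1][0]) for t in [tri(w,(426,410),s,S(184,102))]])
for z in(.195,.205):print('gauge top',[B(plane(w,p,[0,0,1],z)) for p in((133,300),(196,298),(198,291),(137,292))])
for z in(.19,.20):print('A lip top',z,[B(plane(w,p,[0,0,1],z)) for p in((147,240),(171,238),(150,258),(173,256))])
cv2.imwrite('pics/w1c.png',np.hstack([cv2.resize(w['f'][225:345,110:250],None,fx=3,fy=3,interpolation=2),cv2.resize(w['f'][300:420,350:480],None,fx=3,fy=3,interpolation=2)])[:, :800])
E
```

```text
edge x=a y+b [-0.03918661  0.54254523] res 0.00026876735849075585
yaw 2.2440792098860625
right corner [ 0.54792035 -0.15363751  0.215     ]
scene centre [0.54796086 0.01921399 0.215     ]
o [0.54087217 0.02622445 0.        ] x [0.99923309 0.03915656 0.        ]
tips B (scene corners in board) [ 0.0043 -0.184   0.215 ] [0.0093 0.1694 0.215 ]
B end, z 0.25 [array([ 0.0164, -0.0891,  0.25  ]), array([ 0.0174, -0.1032,  0.25  ]), array([-0.0071, -0.1044,  0.25  ]), array([-0.0082, -0.0934,  0.25  ])]
B end, z 0.26 [array([ 0.0239, -0.0867,  0.26  ]), array([ 0.0248, -0.1001,  0.26  ]), array([ 0.0014, -0.1013,  0.26  ]), array([ 0.0003, -0.0907,  0.26  ])]
B end, z 0.27 [array([ 0.0313, -0.0842,  0.27  ]), array([ 0.0322, -0.097 ,  0.27  ]), array([ 0.0099, -0.0981,  0.27  ]), array([ 0.0088, -0.0881,  0.27  ])]
B tri top front [(array([ 0.0294, -0.0916,  0.2656]), np.float64(0.0008435059625826996))] back [(array([ 0.0057, -0.0938,  0.2631]), np.float64(0.001972754637461785))]
gauge top [array([0.0586, 0.1181, 0.195 ]), array([0.0584, 0.0683, 0.195 ]), array([0.0642, 0.0659, 0.195 ]), array([0.0652, 0.1137, 0.195 ])]
gauge top [array([0.063 , 0.1126, 0.205 ]), array([0.0628, 0.0646, 0.205 ]), array([0.0685, 0.0623, 0.205 ]), array([0.0694, 0.1084, 0.205 ])]
A lip top 0.19 [array([0.1053, 0.1009, 0.19  ]), array([0.1061, 0.0824, 0.19  ]), array([0.0909, 0.1011, 0.19  ]), array([0.0918, 0.0831, 0.19  ])]
A lip top 0.2 [array([0.1081, 0.0962, 0.2   ]), array([0.1088, 0.0783, 0.2   ]), array([0.0941, 0.0963, 0.2   ]), array([0.095 , 0.0789, 0.2   ])]
```

View pics/w1c.png

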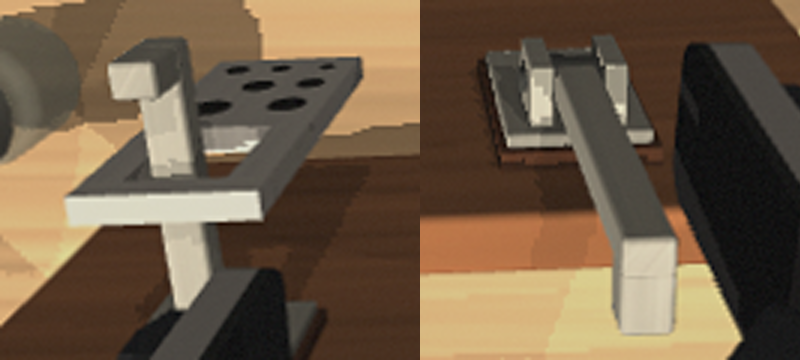

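Hook B's end face is at board (0.001–0.027, −0.0925), z ≈ 0.264, so its hinge is at about z 0.179. The board yaw is about 2.2°. Next I'll move the closed fingers behind the lip.

send_rows(offset=[[0,0,0],[-1,0.43,0],[-1,0.43,0],[-1,0.43,0],[-1,0.43,0],[-1,0.43,0],[-1,0.43,0],[-1,0.43,0],[0,0,0],[0,0,0],[0,0,1],[0,0,1],[0,0,1],[0,0,1],[0,0,0.2],[0,0,0],[0,0,0]], angular=[[0,0,-0.45],[0,0,0],[0,0,0],[0,0,0],[0,0,0],[0,0,0],[0,0,0],[0,0,0],[0,0,0],[0,0,0],[0,0,0],[0,0,0],[0,0,0],[0,0,0],[0,0,0],[0,0,0],[0,0,0]], gripper=[-1,-1,-1,-1,-1,-1,-1,-1,-1,-1,-1,-1,-1,-1,-1,-1,-1], force=20)

```text
t: 3.2
eef_pos: [0.5132, -0.0656, 0.2561]
tool_rot: [0.0, 1.0, 0.02, 0.0]
contact_force: [-0.0, -0.2, 0.3]
finger_gap: 0.0001
gripper_force: 0.0
```

```bash
python3 - <<'E'
from h import *
import pickle
w=cam('wrist');f=w['f'];s=cam('side')['f']
cv2.imwrite('pics/v2.png',np.hstack([f[120:480,120:520],cv2.resize(s[150:294,250:410],None,fx=2.5,fy=2.5,interpolation=2)]))
pickle.dump(w,open('w2.pkl','wb'))
E
```

```text
(no output)
```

View pics/v2.png

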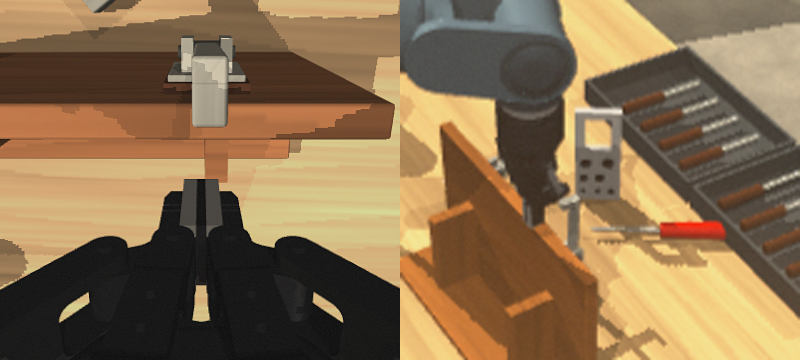

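The closed fingers sit just behind lip B. The hook is about 9 px to the right of the finger centre, so roughly 4.5 mm. I'll shift sideways and pull out slowly.

send_rows(offset=[[0.25,0.22,0],[0.25,0,0],[0.25,0,0],[0.15,0,0],[0.15,0,0],[0.15,0,0],[0.15,0,0],[0.15,0,0],[0.15,0,0],[0.15,0,0]], angular=[[0,0,0],[0,0,0],[0,0,0],[0,0,0],[0,0,0],[0,0,0],[0,0,0],[0,0,0],[0,0,0],[0,0,0]], gripper=[-1,-1,-1,-1,-1,-1,-1,-1,-1,-1])

```text
t: 4.13
eef_pos: [0.5488, -0.0686, 0.2554]
tool_rot: [0.0, 1.0, 0.02, -0.0]
contact_force: [-2.8, -0.2, 2.5]
finger_gap: 0.0001
gripper_force: 1.4
```

send_rows(offset=[[0.15,0,0],[0.15,0,0],[0.15,0,0],[0.15,0,0],[0.15,0,0],[0.15,0,0],[0.15,0,0]], angular=[[0,0,0],[0,0,0],[0,0,0],[0,0,0],[0,0,0],[0,0,0],[0,0,0]], gripper=[-1,-1,-1,-1,-1,-1,-1])

```text
t: 4.72
eef_pos: [0.5693, -0.0677, 0.2543]
tool_rot: [-0.0, 1.0, 0.02, -0.001]
contact_force: [-3.2, 0.4, -2.4]
finger_gap: 0.0
gripper_force: 1.6
```

```bash
python3 - <<'E'
from h import *
import pickle
w=cam('wrist');f=w['f'];s=cam('scene')['f']
cv2.imwrite('pics/v3.png',np.hstack([f[80:440,120:520],cv2.resize(s[165:309,240:400],None,fx=2.5,fy=2.5,interpolation=2)]))
pickle.dump(w,open('w3.pkl','wb'))
E
```

```text
(no output)
```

View pics/v3.png

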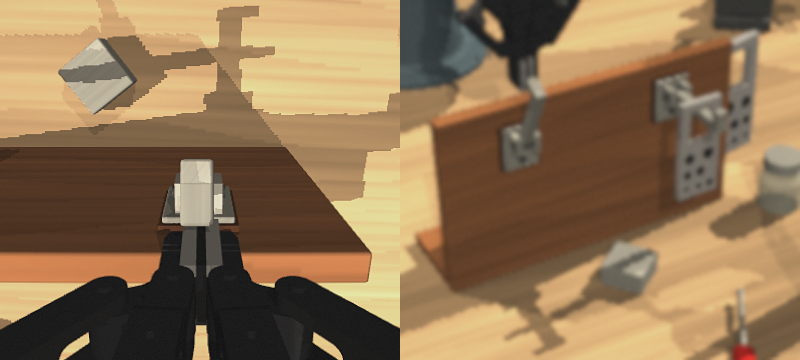

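Hook B is swinging out at about 25° and the fingers are centred on it. I'll continue.

send_rows(offset=[[0.15,0,0],[0.15,0,0],[0.15,0,0.05],[0.15,0,0.05],[0.15,0,0.1],[0.15,0,0.1],[0.15,0,0.1],[0.15,0,0.1]], angular=[[0,0,0],[0,0,0],[0,0,0],[0,0,0],[0,0,0],[0,0,0],[0,0,0],[0,0,0]], gripper=[-1,-1,-1,-1,-1,-1,-1,-1])

```text
t: 5.48
eef_pos: [0.5946, -0.0669, 0.246]
tool_rot: [0.0, 1.0, 0.02, 0.001]
contact_force: [-0.8, 0.2, 1.6]
finger_gap: 0.0001
gripper_force: 1.0
```

Hook B is at about 45°. I'll lift, move over the lip end and press down along the arc.

send_rows(offset=[[-0.2,0,-0.6],[0,0,-0.8],[0.6,0,0],[0.6,0,0],[0,0,0.25],[0.15,0,0.2],[0.18,0,0.14],[0.18,0,0.14],[0.18,0,0.14],[0.18,0,0.14],[0.18,0,0.14]], angular=[[0,0,0],[0,0,0],[0,0,0],[0,0,0],[0,0,0],[0,0,0],[0,0,0],[0,0,0],[0,0,0],[0,0,0],[0,0,0]], gripper=[-1,-1,-1,-1,-1,-1,-1,-1,-1,-1,-1])

```text
t: 6.4
eef_pos: [0.6348, -0.0652, 0.2498]
tool_rot: [-0.0, 1.0, 0.02, -0.0]
contact_force: [-0.5, 0.2, -0.0]
finger_gap: -0.0004
gripper_force: 0.0
```

send_rows(offset=[[0.0,0,0.15],[0.1,0,0.15],[0.1,0,0.15],[0.1,0,0.15],[0.1,0,0.15]], angular=[[0,0,0],[0,0,0],[0,0,0],[0,0,0],[0,0,0]], gripper=[-1,-1,-1,-1,-1])

```text
t: 6.82
eef_pos: [0.6434, -0.065, 0.236]
tool_rot: [0.0, 1.0, 0.02, 0.001]
contact_force: [1.0, 0.7, 4.2]
finger_gap: 0.0
gripper_force: 1.9
```

send_rows(offset=[[0.08,0,0.15],[0.08,0,0.15],[0.06,0,0.15],[0.05,0,0.15],[0.05,0,0.15]], angular=[[0,0,0],[0,0,0],[0,0,0],[0,0,0],[0,0,0]], gripper=[-1,-1,-1,-1,-1])

```text
t: 7.23
eef_pos: [0.6515, -0.0648, 0.2222]
tool_rot: [0.0, 1.0, 0.02, 0.004]
contact_force: [8.7, 1.1, 6.4]
finger_gap: -0.0005
gripper_force: 4.8
```

send_rows(offset=[[0.05,0,0.1],[0,0,0.1],[0,0,0.1]], angular=[[0,0,0],[0,0,0],[0,0,0]], gripper=[-1,-1,-1])

```text
t: 7.48
eef_pos: [0.6536, -0.0648, 0.217]
tool_rot: [0.001, 1.0, 0.02, 0.006]
contact_force: [11.3, 2.4, 7.7]
finger_gap: -0.0002
gripper_force: 6.6
```

Force in x is growing, so the tip is sliding off in front of the arm end. I'll back off and measure.

send_rows(offset=[[0.1,0,-0.3],[0,0,-1],[0,0,-1],[-1,0,-1],[-1,0,-1],[-1,0,-1],[0,0,0]], angular=[[0,0,0],[0,0,0],[0,0,0],[0,0,0],[0,0,0],[0,0,0],[0,0,0]], gripper=[-1,-1,-1,-1,-1,-1,-1])

```text
t: 8.07
eef_pos: [0.591, -0.0672, 0.3244]
tool_rot: [0.001, 1.0, 0.019, 0.002]
contact_force: [-0.7, -0.3, 2.4]
finger_gap: -0.0002
gripper_force: 0.0
```

```bash
python3 - <<'E'
from h import *
import pickle
w=cam('wrist');f=w['f'];s=cam('scene');d=cam('side')
pickle.dump((w,s,d),open('w4.pkl','wb'))
c=np.hstack([cv2.resize(f[130:380,220:420],(480,600),interpolation=2),np.vstack([cv2.resize(s['f'][170:260,265:365],(320,288),interpolation=2),cv2.resize(d['f'][200:290,280:380],(320,312),interpolation=2)])])
cv2.imwrite('pics/v4.png',c);print(c.shape,sense()['contact_force'],sense()['eef_pos'])
E
```

```text
(600, 800, 3) [ 0.20286004 -0.40206252 -0.47371558] [ 0.59156238 -0.06683086  0.318951  ]
```

View pics/v4.png

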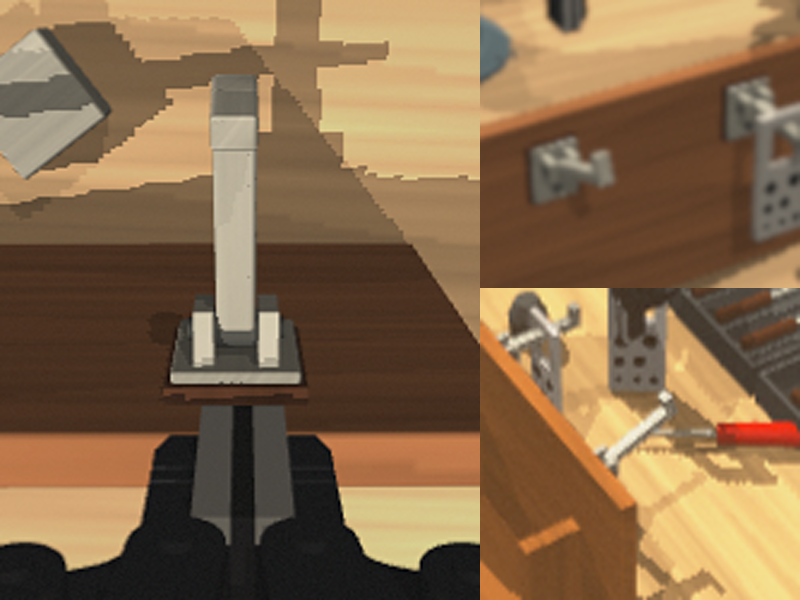

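The wrist crop shows hook B nearly level. The lip's top face is at full-image px (308–327, 178–192) and the hinge base is near (320,275). I'll work out its angle from these.

```bash
python3 - <<'E'
from h import *
import pickle
w,s,d=pickle.load(open('w4.pkl','rb'))
W=lambda x,y:np.array([220+x/2.4-.3,130+y/2.4-.3])
S=lambda x,y:np.array([265+(x-480)/3.2-.35,170+y/3.2-.35]);D=lambda x,y:np.array([280+(x-480)/3.2-.35,200+(y-288)/3.467-.35])
for n,p in(('far',(233,115)),('near',(233,150)),('endbot',(236,78)),('armroot',(236,345))):
    print(n,[np.round(plane(w,W(*p),[0,0,1],z),4) for z in(.18,.19,.2,.21,.22)])
print('w',[np.linalg.norm(plane(w,W(211,115),[0,0,1],z)-plane(w,W(257,115),[0,0,1],z)) for z in(.19,.2,.21,.22)])
print('scene',tri(w,W(233,132),s,S(602,153)),'side',tri(w,W(233,132),d,D(667,397)))
print('A arm vs',)
E
```

```text
far [array([ 0.6309, -0.0636,  0.18  ]), array([ 0.6322, -0.0637,  0.19  ]), array([ 0.6334, -0.0637,  0.2   ]), array([ 0.6347, -0.0637,  0.21  ]), array([ 0.6359, -0.0637,  0.22  ])]
near [array([ 0.6206, -0.064 ,  0.18  ]), array([ 0.6222, -0.064 ,  0.19  ]), array([ 0.6238, -0.064 ,  0.2   ]), array([ 0.6254, -0.064 ,  0.21  ]), array([ 0.627 , -0.0641,  0.22  ])]
endbot [array([ 0.6417, -0.0641,  0.18  ]), array([ 0.6426, -0.0641,  0.19  ]), array([ 0.6434, -0.0641,  0.2   ]), array([ 0.6443, -0.0642,  0.21  ]), array([ 0.6451, -0.0642,  0.22  ])]
armroot [array([ 0.5585, -0.0671,  0.18  ]), array([ 0.5623, -0.0671,  0.19  ]), array([ 0.5662, -0.067 ,  0.2   ]), array([ 0.57  , -0.0669,  0.21  ]), array([ 0.5738, -0.0668,  0.22  ])]
w [np.float64(0.013091815718021857), np.float64(0.012606845073602496), np.float64(0.012121874429183126), np.float64(0.01163690378476376)]
scene (array([ 0.63340682, -0.06200773,  0.22568003]), [np.float64(0.0021516330379232305), np.float64(0.002151633037923371)]) side (array([ 0.63224883, -0.06376551,  0.22597168]), [np.float64(0.0002494583519030212), np.float64(0.00024945835190283357)])
A arm vs
```

The lip's outer edge is at x ≈ 0.636 with the hook at about 77°, so the hinge is at x ≈ 0.558. I'll press down on the lip centre.

send_rows(offset=[[1,0,0],[1,-0.06,0],[0,0,1],[0,0,1],[0,0,1],[0,0,1],[0.05,0,0.2],[0.05,0,0.1],[0.05,0,0.1],[0.05,0,0.1],[0.05,0,0.1]], angular=[[0,0,0],[0,0,0],[0,0,0],[0,0,0],[0,0,0],[0,0,0],[0,0,0],[0,0,0],[0,0,0],[0,0,0],[0,0,0]], gripper=[-1,-1,-1,-1,-1,-1,-1,-1,-1,-1,-1])

```text
t: 9.13
eef_pos: [0.6374, -0.0641, 0.2293]
tool_rot: [0.0, 1.0, 0.02, 0.001]
contact_force: [-0.8, 0.2, 2.7]
finger_gap: 0.0002
gripper_force: 0.8
```

send_rows(offset=[[0.04,0,0.1],[0.04,0,0.1],[0.04,0,0.1]], angular=[[0,0,0],[0,0,0],[0,0,0]], gripper=[-1,-1,-1])

```text
t: 9.38
eef_pos: [0.6402, -0.064, 0.2233]
tool_rot: [0.0, 1.0, 0.02, 0.001]
contact_force: [1.0, 0.6, 3.1]
finger_gap: 0.0
gripper_force: 1.4
```

Hook B is moving at about 3 N, as expected. I'll keep going straight down.

send_rows(offset=[[0,0,0.1],[0,0,0.1],[0,0,0.1]], angular=[[0,0,0],[0,0,0],[0,0,0]], gripper=[-1,-1,-1])

```text
t: 9.63
eef_pos: [0.6399, -0.064, 0.2168]
tool_rot: [0.0, 1.0, 0.02, 0.001]
contact_force: [3.0, 0.6, 3.2]
finger_gap: -0.0002
gripper_force: 1.5
```

send_rows(offset=[[0,0,0.1],[0,0,0.1]], angular=[[0,0,0],[0,0,0]], gripper=[-1,-1])

```text
t: 9.8
eef_pos: [0.6393, -0.0639, 0.2122]
tool_rot: [0.0, 1.0, 0.02, 0.0]
contact_force: [2.2, -0.4, 2.4]
finger_gap: -0.0
gripper_force: 1.3
```

send_rows(offset=[[0,0,0.07],[0,0,0.05]], angular=[[0,0,0],[0,0,0]], gripper=[-1,-1])

```text
t: 9.97
eef_pos: [0.6391, -0.0638, 0.2094]
tool_rot: [-0.0, 1.0, 0.02, -0.0]
contact_force: [1.9, 0.8, 3.6]
finger_gap: 0.0
gripper_force: 1.3
```

send_rows(offset=[[0,0,0.05],[0,0,0.05]], angular=[[0,0,0],[0,0,0]], gripper=[-1,-1])

```text
t: 10.13
eef_pos: [0.6393, -0.0639, 0.2077]
tool_rot: [-0.0, 1.0, 0.02, -0.0]
contact_force: [2.1, -0.4, 2.4]
finger_gap: -0.0003
gripper_force: 1.3
```

send_rows(offset=[[0,0,0.05],[0,0,0.0]], angular=[[0,0,0],[0,0,0]], gripper=[-1,-1])

```text
t: 10.3
eef_pos: [0.6392, -0.0638, 0.2066]
tool_rot: [-0.0, 1.0, 0.02, -0.0]
contact_force: [2.0, -0.5, 2.2]
finger_gap: 0.0002
gripper_force: 1.2
```

send_rows(offset=[[0,0,0.05],[0,0,0.0]], angular=[[0,0,0],[0,0,0]], gripper=[-1,-1])

```text
t: 10.47
eef_pos: [0.6394, -0.0639, 0.206]
tool_rot: [0.0, 1.0, 0.02, 0.0]
contact_force: [0.6, 0.6, 4.8]
finger_gap: -0.0001
gripper_force: 1.8
```

send_rows(offset=[[0,0,0.05],[0,0,0.0]], angular=[[0,0,0],[0,0,0]], gripper=[-1,-1])

```text
t: 10.63
eef_pos: [0.6395, -0.0639, 0.2054]
tool_rot: [0.0, 1.0, 0.02, 0.0]
contact_force: [1.0, 1.0, 5.4]
finger_gap: 0.0004
gripper_force: 2.7
```

send_rows(offset=[[0,0,0.05],[0,0,0.0]], angular=[[0,0,0],[0,0,0]], gripper=[-1,-1])

```text
t: 10.8
eef_pos: [0.6396, -0.0639, 0.2048]
tool_rot: [0.0, 1.0, 0.02, 0.0]
contact_force: [0.1, 0.6, 6.8]
finger_gap: 0.0002
gripper_force: 3.4
```

Hook B is on its stop: the force rises steeply to 6.8 N with the lip top at about 0.198. Next I'll rise and go above the gauge.

send_rows(offset=[[0,0,-1],[0,0,-1],[0,0,-1],[0,0,-1],[0,0,-1],[-0.2,-1,0],[-0.4,-1,0],[0,-1,0],[0,-1,0],[0,-1,0],[0,-1,0],[0,-1,0],[0,-1,0],[0,-1,0],[0,0,0],[0,0,0]], angular=[[0,0,0],[0,0,0],[0,0,0],[0,0,0],[0,0,0],[0,0,0],[0,0,0],[0,0,0],[0,0,0],[0,0,0],[0,0,0],[0,0,0],[0,0,0],[0,0,0],[0,0,0],[0,0,0]], gripper=[-1,-1,-1,-1,-1,1,1,1,1,1,1,1,1,1,1,1])

```text
t: 12.13
eef_pos: [0.6194, 0.116, 0.3025]
tool_rot: [0.0, 1.0, 0.02, -0.001]
contact_force: [-0.5, 0.3, -0.2]
finger_gap: 0.0852
gripper_force: 0.0
```

```bash
python3 - <<'E'
from h import *
import pickle
w=cam('wrist');f=w['f'];s=cam('scene');d=cam('side')
pickle.dump((w,s,d),open('w5.pkl','wb'))
cv2.imwrite('pics/v5.png',np.hstack([cv2.resize(f[140:400,230:410],(415,600),interpolation=2),cv2.resize(s['f'][165:265,260:400],(385,275),interpolation=2).repeat(1,0) if 0 else np.vstack([cv2.resize(s['f'][165:265,265:395],(385,296),interpolation=2),cv2.resize(f[200:440,430:640],(385,304),interpolation=2)])]));print(sense()['eef_pos'])
E
```

```text
[0.62003801 0.11459372 0.30328483]
```

View pics/v5.png

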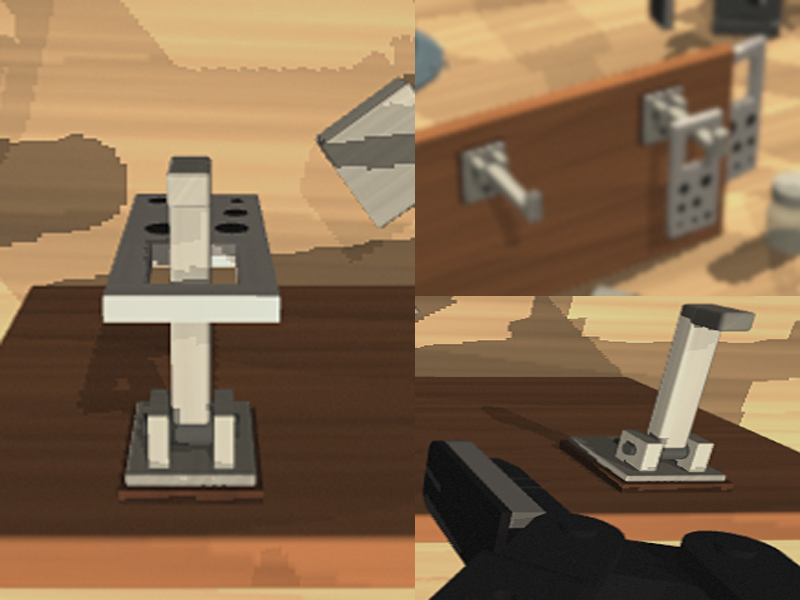

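The wrist crop shows the gauge's top face at full-image px (274.5–351, 268–279) and lip A's top at (303–321, 215–229). Hook B is level.

```bash
python3 - <<'E'
from h import *
import pickle
w,s,d=pickle.load(open('w5.pkl','rb'))
W=lambda x,y:np.array([230+x/2.3056-.3,140+y/2.3077-.3])
for z in(.19,.195,.2,.205,.21):
    P=[plane(w,W(*p),[0,0,1],z) for p in((103,296.5),(279,296.5),(279,321.5),(103,322))]
    print(z,'gauge mean',np.round(np.mean(P,0),4),'width',round(np.linalg.norm(P[0]-P[1]),4),round(np.linalg.norm(P[3]-P[2]),4),'thick',round(np.linalg.norm(P[0]-P[3]),4))
    L=[plane(w,W(*p),[0,0,1],z) for p in((168,173),(211,173),(211,206),(168,206))]
    print('   lipA',np.round(np.mean(L,0),4),'w',round(np.linalg.norm(L[3]-L[2]),4),'len',round(np.linalg.norm(L[0]-L[3]),4), 'outer',np.round((L[0]+L[1])/2,4))
# lip B in this image : crop right bottom scale 385/210, 304/240 offset(430,200)
V=lambda x,y:np.array([430+(x-415)/1.8333-.3,200+(y-296)/1.2667-.3])
for z in(.195,.2): print('B lip',z,[np.round(plane(w,V(*p),[0,0,1],z),4) for p in((722,312),(753,313),(747,330),(716,330))])
E
```

```text
0.19 gauge mean [0.5979 0.1202 0.19  ] width 0.0513 0.0518 thick 0.008
   lipA [0.6339 0.1219 0.19  ] w 0.0122 len 0.0095 outer [0.6386 0.122  0.19  ]
0.195 gauge mean [0.5999 0.1202 0.195 ] width 0.0503 0.0508 thick 0.0078
   lipA [0.6351 0.1218 0.195 ] w 0.0119 len 0.0093 outer [0.6398 0.122  0.195 ]
0.2 gauge mean [0.6018 0.1202 0.2   ] width 0.0493 0.0497 thick 0.0077
   lipA [0.6363 0.1218 0.2   ] w 0.0117 len 0.0091 outer [0.6409 0.1219 0.2   ]
0.205 gauge mean [0.6038 0.1201 0.205 ] width 0.0482 0.0487 thick 0.0075
   lipA [0.6376 0.1217 0.205 ] w 0.0114 len 0.009 outer [0.642  0.1218 0.205 ]
0.21 gauge mean [0.6057 0.1201 0.21  ] width 0.0472 0.0476 thick 0.0074
   lipA [0.6388 0.1216 0.21  ] w 0.0112 len 0.0088 outer [0.6432 0.1218 0.21  ]
B lip 0.195 [array([ 0.6489, -0.0599,  0.195 ]), array([ 0.6489, -0.0711,  0.195 ]), array([ 0.64  , -0.0713,  0.195 ]), array([ 0.6395, -0.0601,  0.195 ])]
B lip 0.2 [array([ 0.6498, -0.0562,  0.2   ]), array([ 0.6498, -0.0672,  0.2   ]), array([ 0.6411, -0.0674,  0.2   ]), array([ 0.6407, -0.0564,  0.2   ])]
```

The gauge's top is at about (0.6005, 0.120), z 0.197. Lip A's centre is at y 0.1218, matching the gauge's hang offset of 44 mm from hinge A. I'll descend around the gauge.

send_rows(offset=[[-0.96,-0.32,0],[0,0,1],[0,0,1],[0,0,1],[0,0,1],[0,0,0.6],[0,0,0.6],[0,0,0.6],[0,0,0.6],[0,0,0.6],[0,0,0],[0,0,0]], angular=[[0,0,0],[0,0,0],[0,0,0],[0,0,0],[0,0,0],[0,0,0],[0,0,0],[0,0,0],[0,0,0],[0,0,0],[0,0,0],[0,0,0]], gripper=[1,1,1,1,1,1,1,1,1,1,1,1])

```text
t: 13.28
eef_pos: [0.6005, 0.1212, 0.1632]
tool_rot: [-0.0, 1.0, 0.02, -0.001]
contact_force: [1.5, 0.7, 0.5]
finger_gap: 0.0854
gripper_force: 0.0
```

```bash
python3 - <<'E'
from h import *
w=cam('wrist');g=cv2.cvtColor(w['f'],cv2.COLOR_BGR2GRAY)
cv2.imwrite('pics/n6.png',w['f'])
st=sense();e=st['eef_pos'];print(e,st['contact_force'])
# bright top face of gauge: predicted pixel of gauge corners
P=proj(w,np.array([[.6005,.0952,.197],[.6005,.1452,.197],[.6005,.1202,.197]]));print(P)
v=int(P[2,1])
for dv in(-6,0,6,):print(v+dv,''.join('#' if x>200 else '+' if x>140 else '.' for x in g[v+dv,150:490:4]))
E
```

```text
[0.60105899 0.1212166  0.16411112] [ 0.90257853 -0.02070554 -0.16747318]
[[404.1589717  386.66780501]
 [240.19290723 381.25806766]
 [322.38423281 384.12297737]]
378 .........................++.+++++++++++++++++++......................................
384 ........................+..+++.+.++++++++++++++++++++++..............................
390 ............................+...+++++++++++++++++++++++.......++.....................
```

send_rows(offset=[[0,0,0],[0,0,0],[0,0,0],[0,0,0]], angular=[[0,0,0],[0,0,0],[0,0,0],[0,0,0]], gripper=[0.4,0.3,0.25,0.25], force=20)

```text
t: 13.67
eef_pos: [0.6011, 0.1212, 0.1645]
tool_rot: [-0.0, 1.0, 0.02, 0.001]
contact_force: [-0.1, -0.4, 0.2]
finger_gap: 0.0532
gripper_force: 0.0
```

send_rows(offset=[[0,0,0],[0,0,0],[0,0,0]], angular=[[0,0,0],[0,0,0],[0,0,0]], gripper=[0.2,0.15,0.1], force=25)

```text
t: 13.92
eef_pos: [0.601, 0.121, 0.1643]
tool_rot: [0.0, 1.0, 0.02, 0.0]
contact_force: [-0.3, -0.9, 2.8]
finger_gap: 0.0495
gripper_force: 25.6
```

send_rows(offset=[[0,0,-0.1],[0,0,-0.2],[0,0,-0.25],[0,0,-0.3],[0,0,-0.3],[0,0,0]], angular=[[0,0,0],[0,0,0],[0,0,0],[0,0,0],[0,0,0],[0,0,0]], gripper=[-0.2,-0.2,-0.2,-0.2,-0.2,-0.2], force=35)

```text
t: 14.42
eef_pos: [0.6018, 0.1212, 0.1889]
tool_rot: [-0.0, 1.0, 0.02, 0.002]
contact_force: [0.7, -0.8, -1.7]
finger_gap: 0.0494
gripper_force: 36.8
```

send_rows(offset=[[0.3,0,0],[0.3,0,0],[0.3,0,0],[0.3,0,0],[0.3,0,0],[0,0,0]], angular=[[0,0,0],[0,0,0],[0,0,0],[0,0,0],[0,0,0],[0,0,0]], gripper=[-0.2,-0.2,-0.2,-0.2,-0.2,-0.2])

```text
t: 14.92
eef_pos: [0.632, 0.1222, 0.1867]
tool_rot: [0.0, 1.0, 0.019, 0.0]
contact_force: [-0.1, 0.6, -2.3]
finger_gap: 0.0496
gripper_force: 36.8
```

send_rows(offset=[[0.3,0,0],[0.3,0,0],[0.3,0,0],[0.3,0,0],[0.3,0,0],[0,0,0]], angular=[[0,0,0],[0,0,0],[0,0,0],[0,0,0],[0,0,0],[0,0,0]], gripper=[-0.2,-0.2,-0.2,-0.2,-0.2,-0.2])

```text
t: 15.42
eef_pos: [0.6619, 0.1234, 0.187]
tool_rot: [0.0, 1.0, 0.02, 0.0]
contact_force: [-0.2, -0.1, -2.3]
finger_gap: 0.0492
gripper_force: 36.8
```

Gauge is clear of hook A at about 2.3 N weight. I'll carry it across to hook B.

send_rows(offset=[[0,0.5,0.1],[0,0.8,0.1],[0,0.8,0],[0,0.8,0],[0,0.8,0],[0,0.8,0],[0,0.8,0],[0,0.8,0],[0,0.8,0],[0,0.8,0],[0,0.8,0],[0,0.8,0],[0,0,0],[0,0,0]], angular=[[0,0,0],[0,0,0],[0,0,0],[0,0,0],[0,0,0],[0,0,0],[0,0,0],[0,0,0],[0,0,0],[0,0,0],[0,0,0],[0,0,0],[0,0,0],[0,0,0]], gripper=[-0.2,-0.2,-0.2,-0.2,-0.2,-0.2,-0.2,-0.2,-0.2,-0.2,-0.2,-0.2,-0.2,-0.2])

```text
t: 16.58
eef_pos: [0.6681, -0.0635, 0.1829]
tool_rot: [-0.0, 1.0, 0.019, -0.0]
contact_force: [-0.0, 0.5, -2.8]
finger_gap: 0.0495
gripper_force: 37.1
```

```bash
python3 - <<'E'
from h import *
import pickle
w=cam('wrist');s=cam('scene');d=cam('side');pickle.dump((w,s,d),open('w7.pkl','wb'))
st=sense();print(st['eef_pos'],st['contact_force'])
f=s['f'];
# predicted pixels of eye / lip B in scene and wrist
e=st['eef_pos'];print('gauge eye scene',proj(s,[e[0],e[1],e[2]+.023]),'lip B top scene',proj(s,[.645,-.0636,.1985]),'wrist',proj(w,[.645,-.0636,.1985]))
g=cv2.cvtColor(w['f'],cv2.COLOR_BGR2GRAY)
for v in range(350,480,8):print(v,''.join('#' if x>200 else '+' if x>130 else '-' if x>70 else '.' for x in g[v,200:440:3]))
E
```

```text
[ 0.6680487  -0.06179472  0.18283788] [ 0.0717013   0.09438458 -2.40340572]
gauge eye scene [308.52892414 231.34117328] lip B top scene [303.66256769 229.39474966] wrist [317.39966491 406.05957962]
350 .......----.....---.------............---------------..---...---......-----.....
358 .........--....-------------------------------------------------......--........
366 ..............-------------.---------------.-.--------.-----------..............
374 .............-------------------------------------------------------............
382 .............-------------------------------------------------------............
390 .............-----------------------------------------------+++-----............
398 ..................................++----++-+-...................................
406 ..................................++++++++++-...................................
414 ..................................++++++++++-...................................
422 ...................................+++++++++....................................
430 ...................................+++++++++....................................
438 ...................................+++++++++....................................
446 ................................................................................
454 ................................................................................
462 ................................................................................
470 ................................................................................
478 ................................................................................
```

In the wrist image the gauge bar is centred at column 321 and the lip at 317, about 1.5 mm off, well inside the 8 mm clearance. I'll insert it.

send_rows(offset=[[-0.25,-0.05,0],[-0.25,0,0],[-0.25,0,0],[-0.25,0,0],[-0.25,0,0],[-0.2,0,0],[0,0,0]], angular=[[0,0,0],[0,0,0],[0,0,0],[0,0,0],[0,0,0],[0,0,0],[0,0,0]], gripper=[-0.2,-0.2,-0.2,-0.2,-0.2,-0.2,-0.2])

```text
t: 17.32
eef_pos: [0.6382, -0.0624, 0.1829]
tool_rot: [-0.0, 1.0, 0.02, -0.0]
contact_force: [0.4, 0.1, -2.7]
finger_gap: 0.0494
gripper_force: 37.1
```

send_rows(offset=[[-0.25,0,0],[-0.25,0,0],[-0.25,0,0],[-0.25,0,0],[-0.25,0,0],[-0.25,0,0],[-0.25,0,0],[0,0,0]], angular=[[0,0,0],[0,0,0],[0,0,0],[0,0,0],[0,0,0],[0,0,0],[0,0,0],[0,0,0]], gripper=[-0.2,-0.2,-0.2,-0.2,-0.2,-0.2,-0.2,-0.2])

```text
t: 17.98
eef_pos: [0.6032, -0.0638, 0.1828]
tool_rot: [-0.0, 1.0, 0.02, -0.0]
contact_force: [0.1, 0.8, -2.8]
finger_gap: 0.0495
gripper_force: 37.1
```

send_rows(offset=[[0.1,0,0.2],[0,0,0.2],[0,0,0.2],[0,0,0.15],[0,0,0.1],[0,0,0]], angular=[[0,0,0],[0,0,0],[0,0,0],[0,0,0],[0,0,0],[0,0,0]], gripper=[-0.2,-0.2,-0.2,-0.2,-0.2,-0.2])

```text
t: 18.48
eef_pos: [0.6057, -0.0636, 0.1649]
tool_rot: [-0.0, 1.0, 0.02, -0.001]
contact_force: [0.5, 0.3, -3.0]
finger_gap: 0.0493
gripper_force: 37.1
```

send_rows(offset=[[0,0,0.1],[0,0,0.05],[0,0,0]], angular=[[0,0,0],[0,0,0],[0,0,0]], gripper=[-0.2,-0.2,-0.2])

```text
t: 18.73
eef_pos: [0.606, -0.0637, 0.1627]
tool_rot: [-0.0, 1.0, 0.02, -0.0]
contact_force: [0.0, 0.3, -2.5]
finger_gap: 0.0494
gripper_force: 37.1
```

send_rows(offset=[[0,0,0.05],[0,0,0.05],[0,0,0]], angular=[[0,0,0],[0,0,0],[0,0,0]], gripper=[-0.2,-0.2,-0.2])

```text
t: 18.98
eef_pos: [0.6063, -0.0638, 0.1616]
tool_rot: [0.0, 1.0, 0.02, 0.0]
contact_force: [-1.4, -0.2, 0.1]
finger_gap: 0.0494
gripper_force: 37.6
```

send_rows(offset=[[0,0,0.05],[0,0,0.05],[0,0,0]], angular=[[0,0,0],[0,0,0],[0,0,0]], gripper=[-0.2,-0.2,-0.2])

```text
t: 19.23
eef_pos: [0.6065, -0.0639, 0.1608]
tool_rot: [0.0, 1.0, 0.02, 0.0]
contact_force: [-5.0, 0.4, 7.4]
finger_gap: 0.0499
gripper_force: 38.3
```

The gauge rests on hook B. I'll ease up and release slowly.

send_rows(offset=[[0,0,-0.09],[0,0,0]], angular=[[0,0,0],[0,0,0]], gripper=[-0.2,-0.2])

```text
t: 19.4
eef_pos: [0.6066, -0.0639, 0.1614]
tool_rot: [0.0, 1.0, 0.02, 0.001]
contact_force: [-0.1, 0.9, 2.7]
finger_gap: 0.0495
gripper_force: 37.4
```

send_rows(offset=[[0,0,0],[0,0,0],[0,0,0],[0,0,0],[0,0,0]], angular=[[0,0,0],[0,0,0],[0,0,0],[0,0,0],[0,0,0]], gripper=[0.22,0.3,0.5,0.8,1], force=20)

```text
t: 19.82
eef_pos: [0.6061, -0.0637, 0.1605]
tool_rot: [-0.0, 1.0, 0.02, -0.0]
contact_force: [-0.2, 0.3, 0.1]
finger_gap: 0.0846
gripper_force: 0.0
```

send_rows(offset=[[0,0,-0.3],[0,0,-0.5],[0,0,-0.7],[0,0,-1],[0,0,-1],[0,0,-1],[0,0,-1],[0,0,-1],[0,0,-1],[0,0,0],[0,0,0]], angular=[[0,0,0],[0,0,0],[0,0,0],[0,0,0],[0,0,0],[0,0,0],[0,0,0],[0,0,0],[0,0,0],[0,0,0],[0,0,0]], gripper=[1,1,1,1,1,1,1,1,1,1,1])

```text
t: 20.73
eef_pos: [0.6068, -0.064, 0.3135]
tool_rot: [0.001, 1.0, 0.02, 0.002]
contact_force: [-1.0, 0.0, -0.2]
finger_gap: 0.0856
gripper_force: 0.0
```

```bash
python3 - <<'E'
from h import *
import pickle
w=cam('wrist');s=cam('scene');pickle.dump((w,s),open('w8.pkl','wb'))
st=sense();print(st['eef_pos'],st['contact_force'])
g=cv2.cvtColor(w['f'],cv2.COLOR_BGR2GRAY);hs=cv2.cvtColor(w['f'],cv2.COLOR_BGR2HSV)
print('exp gauge top',proj(w,[[.606,-.089,.193],[.606,-.039,.193]]),'lip',proj(w,[.645,-.0636,.1985]),'root',proj(w,[.57,-.066,.183]))
# low-saturation (metal) map
for v in range(150,400,7):print(v,''.join(('#' if g[v,u]>170 else '+') if hs[v,u,1]<60 and g[v,u]>60 else '.' for u in range(220,430,3)))
E
```

```text
[ 0.605661   -0.0636696   0.31008932] [ 0.19735935 -0.89720289  0.58031202]
exp gauge top [[356.51399758 243.94429718]
 [283.04206049 241.23147771]] lip [321.52151121 186.42057338] root [320.68527103 286.02333327]
150 ......................................................................
157 ......................................................................
164 ...####++.............................................................
171 +++++++++++...........................................................
178 +++++++++++++...................+++++.................................
185 +++++++++++++++................######.................................
192 ++++++++++++++++...............######.................................
199 ++++++++++++++.................######.................................
206 +++++++++++..............++...++#####++..++...........................
213 ..++++++.................+++++++#####++++++...........................
220 ........................++++++++#####+++++++..........................
227 .......................++++++++++#+++##++++++............
[... 1113 characters left out ...]
.........................
339 ......................................................................
346 ......................................................................
353 ......................................................................
360 ......................................................................
367 ......................................................................
374 ......................................................................
381 ......................................................................
388 ......................................................................
395 ......................................................................
```

The gauge hangs centred on hook B. Before tilting the tool to fold hook A, I'll check where the standing plate in front is.

```bash
python3 - <<'E'
from h import *
import pickle
w=pickle.load(open('w1.pkl','rb'));s=pickle.load(open('scene.pkl','rb'))
S=lambda x,y:np.array([240+x/4-.4,165+y/4-.4])
for n,p in(('bottom far',(172,75)),('bottom near',(150,128))):print(n,plane(w,p,[0,0,1],0))
for z in(.12,.14,.16):print(z,'top',plane(w,(85,44),[0,0,1],z),plane(w,(50,128),[0,0,1],z))
print('scene bottom',plane(s,S(675,520),[0,0,1],0),'top tri',tri(w,(65,128),s,S(705,322)))
w8,s8=pickle.load(open('w8.pkl','rb'))
E
```

```text
bottom far [0.77950842 0.16637487 0.        ]
bottom near [0.72242453 0.19828929 0.        ]
0.12 top [0.7905187  0.19411825 0.12      ] [0.72404106 0.2365362  0.12      ]
0.14 top [0.78683028 0.18311663 0.14      ] [0.72410824 0.22313822 0.14      ]
0.16 top [0.78314186 0.17211501 0.16      ] [0.72417541 0.20974023 0.16      ]
scene bottom [0.78277108 0.17150671 0.        ] top tri (array([0.72315148, 0.22939318, 0.10534183]), [np.float64(0.0026162301668707913), np.float64(0.0026162301668708806)])
```

The standing plate at x 0.72–0.78, y ≥ 0.166 has a top at about 0.165, and the tilted gripper clears it. I'll go over to hook A's front and tilt 45°.

send_rows(offset=[[0.95,0,0],[0.95,0,0],[0.95,-0.92,0],[0.9,-0.92,0],[0,-0.92,0],[0,-0.92,0],[0,-0.92,0],[0,-0.92,0],[0,-0.92,0],[0,-0.92,0],[0,-0.92,0],[0,-0.92,0],[0,0,0]], angular=[[0,0,0],[0,0,0],[0,0,0],[0,0,0],[0,-1,0],[0,-1,0],[0,-1,0],[0,-1,0],[0,-1,0],[0,-1,0],[0,-1,0],[0,-1,0],[0,-1,0]], gripper=[-1,-1,-1,-1,-1,-1,-1,-1,-1,-1,-1,-1,-1])

```text
t: 21.92
eef_pos: [0.6731, 0.1264, 0.3091]
tool_rot: [0.008, 0.922, 0.02, -0.386]
contact_force: [-0.1, -0.5, 0.2]
finger_gap: -0.0001
gripper_force: 0.0
```

send_rows(offset=[[0,0,0],[0,0,0]], angular=[[0,0,0],[0,0,0]], gripper=[-1,-1])

```text
t: 22.08
eef_pos: [0.6736, 0.1229, 0.3073]
tool_rot: [0.008, 0.923, 0.018, -0.384]
contact_force: [-0.7, -0.7, 0.0]
finger_gap: -0.0003
gripper_force: 0.0
```

```bash
python3 - <<'E'
from h import *
import pickle
w=cam('wrist');pickle.dump(w,open('w9.pkl','wb'))
st=sense();print(st['eef_pos'],R.from_quat(np.roll(st['tool_rot'],-1)).as_matrix().round(3),st['joint_pos'].round(2))
g=cv2.cvtColor(w['f'],cv2.COLOR_BGR2GRAY);hs=cv2.cvtColor(w['f'],cv2.COLOR_BGR2HSV)
print('exp lip',proj(w,[[.637,.1218,.202],[.6415,.1219,.1755],[.57,.119,.185]]))
for v in range(180,420,8):print(v,''.join(('#' if g[v,u]>170 else '+') if hs[v,u,1]<60 and g[v,u]>60 else '.' for u in range(250,400,2)))
E
```

```text
[0.67363308 0.12264169 0.30926236] [[ 0.706  0.039 -0.707]
 [ 0.027 -0.999 -0.027]
 [-0.708  0.    -0.707]] [ 0.02  0.75  0.88 -0.02  2.3   1.55]
exp lip [[319.53996081 170.30713431]
 [319.70813013 131.44277051]
 [320.05889856 208.24007655]]
180 ...............................########....................................
188 ........................+++++++########++++++++............................
196 ........................+++++++########++++++++............................
204 .......................++++++++########++++++++............................
212 .......................+++.++++########+++++.++............................
220 .......................++++++++.+++++++++++++++............................
228 .......................++++####+++++++++####+++............................
236 .......................++++#+++++#+++++++++####+...........................
244 ...........................................................................
252 ...........................................................................
260 ......................................................
[... 841 characters left out ...]
...............+++.....++++...............+++++++++++++++++.
356 ++++++++++++....................+.....+.....................+++++++++++++++
364 +++++++...........................................................+++++....
372 ...........................................................................
380 ...........................................................................
388 ...........................................................................
396 ...........................................................................
404 .................................+....+....................................
412 .................................++++++....................................
```

send_rows(offset=[[0.71,0,0.71],[0.71,0,0.71],[0.71,0,0.71],[0.71,0,0.71],[0.71,0,0.71],[0.71,0,0.71],[0.71,0,0.71],[0.71,0,0.71],[0,0,0]], angular=[[0,0,0],[0,0,0],[0,0,0],[0,0,0],[0,0,0],[0,0,0],[0,0,0],[0,0,0],[0,0,0]], gripper=[-1,-1,-1,-1,-1,-1,-1,-1,-1])

```text
t: 22.88
eef_pos: [0.6719, 0.1222, 0.1466]
tool_rot: [0.007, 0.923, 0.018, -0.385]
contact_force: [-0.9, -0.5, -1.2]
finger_gap: -0.0003
gripper_force: 0.0
```

send_rows(offset=[[-0.5,0,0.16],[-0.4,0,0],[-0.2,0,0],[-0.15,0,0],[-0.15,0,0]], angular=[[0,0,0],[0,0,0],[0,0,0],[0,0,0],[0,0,0]], gripper=[-1,-1,-1,-1,-1])

```text
t: 23.3
eef_pos: [0.6521, 0.1221, 0.1694]
tool_rot: [0.007, 0.924, 0.018, -0.381]
contact_force: [0.1, 0.1, -0.6]
finger_gap: -0.0001
gripper_force: 0.0
```

send_rows(offset=[[-0.15,0,-0.1],[-0.15,0,-0.13],[-0.15,0,-0.13]], angular=[[0,0,0],[0,0,0],[0,0,0]], gripper=[-1,-1,-1])

```text
t: 23.55
eef_pos: [0.6508, 0.1221, 0.1786]
tool_rot: [0.008, 0.924, 0.018, -0.382]
contact_force: [2.6, -0.2, -2.4]
finger_gap: -0.0002
gripper_force: 2.0
```

Contact made at about 3.5 N along the expected normal, and the hook is moving. I'll follow the arc.

send_rows(offset=[[-0.2,0,-0.12],[-0.2,0,-0.12],[-0.2,0,-0.1],[-0.2,0,-0.1],[-0.2,0,-0.08],[-0.2,0,-0.08]], angular=[[0,0,0],[0,0,0],[0,0,0],[0,0,0],[0,0,0],[0,0,0]], gripper=[-1,-1,-1,-1,-1,-1])

```text
t: 24.05
eef_pos: [0.6433, 0.1217, 0.2055]
tool_rot: [0.007, 0.925, 0.018, -0.38]
contact_force: [6.5, 0.3, -0.5]
finger_gap: 0.0003
gripper_force: 2.5
```

send_rows(offset=[[-0.2,0,-0.05],[-0.2,0,-0.05],[-0.2,0,-0.03],[-0.2,0,-0.03],[-0.2,0,0]], angular=[[0,0,0],[0,0,0],[0,0,0],[0,0,0],[0,0,0]], gripper=[-1,-1,-1,-1,-1])

```text
t: 24.47
eef_pos: [0.6304, 0.1213, 0.2215]
tool_rot: [0.007, 0.924, 0.018, -0.382]
contact_force: [4.7, 0.0, -0.2]
finger_gap: -0.0001
gripper_force: 1.7
```

send_rows(offset=[[-0.2,0,0],[-0.2,0,0],[-0.2,0,0.01],[-0.2,0,0.02],[-0.2,0,0.02],[-0.2,0,0.02]], angular=[[0,0,0],[0,0,0],[0,0,0],[0,0,0],[0,0,0],[0,0,0]], gripper=[-1,-1,-1,-1,-1,-1])

```text
t: 24.97
eef_pos: [0.6119, 0.1206, 0.2372]
tool_rot: [0.008, 0.924, 0.018, -0.383]
contact_force: [3.8, 0.5, -0.0]
finger_gap: -0.0001
gripper_force: 1.7
```

send_rows(offset=[[-0.2,0,0.06],[-0.2,0,0.06],[-0.2,0,0.08],[-0.2,0,0.08]], angular=[[0,0,0],[0,0,0],[0,0,0],[0,0,0]], gripper=[-1,-1,-1,-1])

```text
t: 25.3
eef_pos: [0.5965, 0.12, 0.2447]
tool_rot: [0.008, 0.924, 0.018, -0.383]
contact_force: [4.6, 0.4, 1.5]
finger_gap: 0.0002
gripper_force: 1.7
```

send_rows(offset=[[-0.14,0,0.08],[-0.14,0,0.09],[-0.14,0,0.09],[-0.13,0,0.1]], angular=[[0,0,0],[0,0,0],[0,0,0],[0,0,0]], gripper=[-1,-1,-1,-1])

```text
t: 25.63
eef_pos: [0.5837, 0.1195, 0.2471]
tool_rot: [0.008, 0.924, 0.018, -0.383]
contact_force: [3.5, 0.1, 2.6]
finger_gap: -0.0001
gripper_force: 1.7
```

send_rows(offset=[[-0.07,0,0.06],[-0.07,0,0.06],[-0.07,0,0.07]], angular=[[0,0,0],[0,0,0],[0,0,0]], gripper=[-1,-1,-1])

```text
t: 25.88
eef_pos: [0.5782, 0.1193, 0.2472]
tool_rot: [0.008, 0.924, 0.018, -0.383]
contact_force: [3.1, 0.5, 2.8]
finger_gap: -0.0001
gripper_force: 1.6
```

send_rows(offset=[[-0.07,0,0.07],[0,0,0]], angular=[[0,0,0],[0,0,0]], gripper=[-1,-1])

```text
t: 26.05
eef_pos: [0.5761, 0.1192, 0.2472]
tool_rot: [0.008, 0.924, 0.018, -0.383]
contact_force: [2.9, -0.3, 1.0]
finger_gap: 0.0
gripper_force: 1.2
```

send_rows(offset=[[-0.07,0,0.07],[0,0,0]], angular=[[0,0,0],[0,0,0]], gripper=[-1,-1])

```text
t: 26.22
eef_pos: [0.5742, 0.1191, 0.2472]
tool_rot: [0.008, 0.924, 0.018, -0.383]
contact_force: [2.4, 0.4, 2.0]
finger_gap: -0.0003
gripper_force: 1.3
```

send_rows(offset=[[-0.05,0,0.05],[0,0,0]], angular=[[0,0,0],[0,0,0]], gripper=[-1,-1])

```text
t: 26.38
eef_pos: [0.5729, 0.1191, 0.2472]
tool_rot: [0.008, 0.924, 0.018, -0.383]
contact_force: [2.1, -0.6, 1.0]
finger_gap: 0.0004
gripper_force: 1.4
```

send_rows(offset=[[-0.05,0,0.05],[0,0,0]], angular=[[0,0,0],[0,0,0]], gripper=[-1,-1])

```text
t: 26.55
eef_pos: [0.5717, 0.119, 0.2472]
tool_rot: [0.007, 0.924, 0.018, -0.382]
contact_force: [3.6, 0.6, 1.8]
finger_gap: 0.0
gripper_force: 2.1
```

send_rows(offset=[[-0.05,0,0.05],[0,0,0]], angular=[[0,0,0],[0,0,0]], gripper=[-1,-1])

```text
t: 26.72
eef_pos: [0.5709, 0.1189, 0.2473]
tool_rot: [0.007, 0.924, 0.018, -0.381]
contact_force: [6.4, 0.8, 1.8]
finger_gap: 0.0
gripper_force: 3.6
```

send_rows(offset=[[-0.05,0,0.05],[0,0,0]], angular=[[0,0,0],[0,0,0]], gripper=[-1,-1])

```text
t: 26.88
eef_pos: [0.5701, 0.1189, 0.2474]
tool_rot: [0.007, 0.925, 0.018, -0.38]
contact_force: [10.6, 0.8, 2.4]
finger_gap: -0.0001
gripper_force: 5.1
```

Hook A is on its home stop, with the force rising sharply. I'll back off, straighten the tool and check.

send_rows(offset=[[0.1,0,-0.1],[0.5,0,-0.5],[0.7,0,-0.7],[0.7,0,-0.7],[0,0,-1],[0,0,-1],[0,0,-1],[0,0,0],[0,0,0],[0,0,0],[0,0,0],[0,0,0],[0,0,0],[0,0,0],[0,0,0],[0,0,0],[0,0,0]], angular=[[0,0,0],[0,0,0],[0,0,0],[0,0,0],[0,0,0],[0,0,0],[0,0,0],[0,1,0],[0,1,0],[0,1,0],[0,1,0],[0,1,0],[0,1,0],[0,1,0],[0,1,0],[0,1,0],[0,0,0]], gripper=[-1,-1,-1,-1,-1,-1,-1,-1,-1,-1,-1,-1,-1,-1,-1,-1,-1])

```text
t: 28.3
eef_pos: [0.6651, 0.1232, 0.289]
tool_rot: [-0.0, 1.0, 0.02, -0.001]
contact_force: [-0.5, -0.2, 0.3]
finger_gap: 0.0
gripper_force: 0.0
```

```bash
python3 - <<'E'
from h import *
import pickle
w=cam('wrist');s=cam('scene');d=cam('side');pickle.dump((w,s,d),open('w10.pkl','wb'))
st=sense();print(st['t'],st['eef_pos'],st['contact_force'])
g=cv2.cvtColor(w['f'],cv2.COLOR_BGR2GRAY);hs=cv2.cvtColor(w['f'],cv2.COLOR_BGR2HSV)
print('exp A top front/back edge',proj(w,[[.5615,.1165,.266],[.5355,.1165,.266]]))
print('exp gauge top corners',proj(w,[[.606,-.089,.193],[.606,-.039,.193]]),'B lip',proj(w,[.64,-.0636,.1985]))
for v in range(130,420,8):print(v,''.join(('#' if g[v,u]>170 else '+') if hs[v,u,1]<60 and g[v,u]>60 else '.' for u in range(200,640,4)))
# compare hook B in scene before (empty, pressed to stop) and now
_,s8=pickle.load(open('w8.pkl','rb'))
df=cv2.absdiff(s8['f'],s['f']).max(2);m=df[205:260,280:320];print('change near hook B/gauge',m.max(),(m>25).sum())
E
```

```text
28.45 [0.66749348 0.12274842 0.28914554] [-0.09353548 -0.49338396 -0.02034389]
exp A top front/back edge [[324.83801021 482.83727453]
 [322.79519956 518.96831195]]
exp gauge top corners [[627.70834796 345.5735337 ]
 [556.52573551 343.67551354]] B lip [610.42317534 302.47501778]
130 ####...+++.+.+.......................#+.......................................................................
138 ###.++++++++........................#.........................................................................
146 .#+...............................#+..........................................................................
154 .................................#+...........................................................................
162 ................................#.............................................................................
170 ..............................................................................................................
178 ..............................................................................................................
186 ............
[... 2762 characters left out ...]
....................................................................+....+++++.####++...........
386 ...................................................................................+...+..+##.++++##..........
394 .....................................................................................++.+++##..++##+..........
402 ......................................................................................+++.#++++++#++..........
410 .............................+++........................................................#+++++++++++++........
418 ...............................+..............................................................................
change near hook B/gauge 9 0
```

```bash
python3 -c "
from rig import r
print(r.job_done())"
```

```text
the job is handed in; nothing more can be done
None
```

The job is handed in: the gauge hangs freely on the right-hand hook, which is down on its stop, and the emptied left-hand hook is folded up to its home stop (felt by force, not seen), at about 28 s; while I was folding the right-hand hook down, the finger slipped in front of its arm end and pressed at about 14 N before I backed off.

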